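# Open the child-safe button-cell canister

## Robot

A 6-joint arm with a two-finger parallel gripper is mounted at the origin on a cart in front of the work surface, level with it; the furniture and walls round the work are solid. World frame = base frame: x ahead of the robot, y to its left, z up, the work surface at z = 0. Lengths are in m, angles in degrees, forces in N, time in s.
With the tool pointing down it reaches from about 0.375 to 0.9 m from the base axis. Payload 3.1 kg.
Tool frame: the origin (TCP) lies at the very end of the fingers, on their centre line; the grasp point (between the pads) lies 19 mm behind it; z points along the fingers, y is the direction in which the jaws open and shut (so a half turn about z gives the same grasp; the last joint's range is limited). The gripper opens to 87 mm and grips with 3 to 60 N. Pads are 19 mm wide; open, the fingers measure 117 mm over their backs; the gripper's body (75 mm by 190 mm) begins 51 mm behind the grasp point.
Start: joints at [58.757, 30.224, 82.088, -0, 67.689, -10.227], TCP at [0.224, 0.583, 0.223] pointing down, gripper open.
Joint ranges: [-176.69, 176.69], [-43.24, 126.21], [12.49, 139.97], [-82, 262], [0, 151.66], [-163.58, 163.58]. Speed limits (degrees/s): [159.86, 159.86, 180, 180, 180, 180].

## Interface

Orientations are given as a 3x3 rotation matrix whose columns are the frame's x, y, z axes.
In Python, from rig import read_state, capture, hand_in gives the robot as it stands. The module is installed in compiled form; this text tells all that it offers.
- The arm moves only by the tool send_rows, never from a script. Its argument "moves" is one flat list of numbers, 7 for each row, row after row: the turn, a rotation vector about the world's x, y, z in degrees, then the shift along the world's x, y, z in cm, then the gripper's target within -1 to 1 (fully open at 1, half-way at 0, shut at -1). In form: [rx, ry, rz, tx, ty, tz, hand, rx, ry, rz, tx, ty, tz, hand, ...]. A call has 1 to 20 rows; each row shifts and turns the commanded pose from where the row before left it; what a row does not reach is not made up. A row lasts 1/10 s, in which the tool goes at most 50 mm and 8.59 degrees, less where a joint would pass 70% of its speed; a pose out of reach is approached as far as the arm can. A call with a gripper value outside its range is refused whole. The fingers move at their own pace and stop on an object; the grip force is fixed at half the most. Time passes only in rows, so rows that do not move let the fingers close. It gives the time, the measured TCP pose, the force and the opening at its end, in the units of the state.
- read_state(): the state, without advancing time (a new reading comes with each control period).
- capture(name): name is "side" or "top"; returns a dict with "pixels" (420x560x3 uint8, red, green, blue), "vertical_fov" (degrees; the focal length in pixels is half the picture's height over the tangent of half this angle, whatever the lens; pixels are square), "cx", "cy" (the principal point, pixels), "rvec" (rotation vector, rad) and "tvec" (3), from world to camera coordinates, as OpenCV has them. Camera axes: x right, y down, z forward; pixel columns grow to the right and rows downward; lengths in m; the calibration is good to about 2 mm. A picture is of the moment at which its call begins. There is no depth.
- hand_in(): hands the job in, once; it reports no verdict.
The state is a dict: "time_s": time; "joint_positions": joint angles; "qvel": joint speeds; "tau": joint torques, N m; "position": TCP position; "tcp_rot": TCP orientation; "force": force on the tool from outside, world axes, zero at the start; "moment": the same for the moment, N m; "opening": opening from 0.0 (shut) to 1.0 (fully open).
Only numpy, scipy, OpenCV 4.12 (cv2) and the standard library are available. Lean on these libraries where they do the work, as an engineer would, in place of code of your own. Each camera call takes 0.05 s, during which the arm holds its last target.

## Task

Open the child-safe canister: press its winged cap firmly down and, keeping it pressed, turn it anticlockwise past both safety teeth until you feel it come up against the end stop, without wrenching it. Then lift the cap off and set it down upright in the shallow metal tray, without dropping it and without disturbing the small things lying round about.

Things in the scene. Friction and masses are not known exactly. Their poses are not given: they have to be found in the camera images.
- cap_wing (a point): Grip point of the grey ribbed loose cap (55 mm across, 59 mm high, about 80 g): on its axis in the upright wing on its top, 6 mm below the wing's top edge. Wing 48 mm long, 14 mm thick, 28 mm high. z up out of the cap, x along the wing (pinch it along y; fingertips may rest on the flat top). 53 mm above the cap's lower rim.
- cap_top (a point): Middle of the cap's flat top, at the wing's foot, 22 mm below cap_wing. A spring pushes the cap up with about 7 N into safety notches, where it can neither turn (5 degrees of play) nor lift. Pressed down 5 mm (about 13 N) it clears the teeth; at 6.5 mm (about 15 N) it rests on the canister's shoulder. Over 100 N between cap and canister counts as wrenching.
- cap_rim (a point): Middle of the cap's open lower rim. Two hidden lugs, in line with the wing's ends, run under the neck's teeth. Pressed, it turns anticlockwise from above. 50 degrees on (42 to 58) is a halfway notch: let go, it pops up and locks; regrip, press again. The free place, 12 degrees wide, ends at a hard stop that differs each time, unseen: 104 to 140 degrees from locked. Up to the stop it lifts straight off.
- canister_mouth (a point): Middle of the neck's top on the white canister, 89 mm above the desk, z up. Locked, the cap's wing lies along this x axis (either way round, within 5 degrees or so), marked by two grey upright bars on the canister's sides; cap_wing is then 35.5 mm above this point. With the cap off, a sprung steel disc, 27 mm across, stands 11 mm out of the neck.
- canister_shoulder (a point): Middle of the canister's flat shoulder, 65 mm above the desk, under the cap; same axes as canister_mouth. Canister 66 mm across, fixed in a dark round foot, 90 mm across and 26 mm high, that is fixed to the desk. Near by: to its left an open laptop, screen edge up to 0.30 m above the desk; above and behind it, over x 0.51 to 0.65 m, a lamp's head hangs from 0.58 m up.
- tray_in (a point): Middle of the inner floor of the shallow square metal tray, 94 mm by 94 mm outside, walls 4 mm thick and 14 mm high, fixed on the desk; inner floor 86 mm by 86 mm, 4 mm above the desk; z up, x and y along its sides. The standing cap has its cap_wing point 53 mm above it.
- weight: brass calibration weight, 18 mm across, 32 mm high; bystander, origin under its middle
- loupe: folding loupe, 37x26x23 mm; bystander, origin under its middle
- capsule_a: clear coin capsule, 34 mm across, 7 mm high; bystander, origin under its middle
- capsule_b: clear coin capsule, 40 mm across, 7 mm high; bystander, origin under its middle
- blower: rubber blower bulb, 53 mm across, 107 mm high, standing; bystander, origin under its middle
- brush: dust brush, 15x146x14 mm; bystander, origin under its middle
- cell: black camera battery, 38x56x21 mm; bystander, origin under its middle
There are look-alikes about, which are no part of the job. Of the things that look like the part that bears cap_wing, the larger one is meant.

How it is judged:
By the outcome, as a careful person would: the job done as asked, in the order asked, and still so for the second after the job is handed in, with the robot touching nothing.
It also fails if it takes over 72 s, if anything falls off the work surface, if the arm or the gripper's body presses on something with over 40 N, if the wrist force passes 120 N, or if a joint passes its speed limit or range.

## Working session

There is one attempt and no reset: what is moved stays moved. The work goes in short steps, Python scripts to look and compute and a tool call to move; the robot and the scene stay as the last step left them, time stands still between calls to the robot, and variables do not carry over. Pictures are saved under pics/ and viewed, and the job is handed in when it is done.

Besides the shell and the picture viewer there is one more tool, called as name(argument=value, ...), one argument or row to a line, values as JSON. send_rows: Moves the arm, as the interface text tells. Its arguments: {"type":"object","properties":{"moves":{"type":"array","items":{"type":"number"}}},"required":["moves"]}

```bash
mkdir -p pics; cat > h.py <<'E'
import numpy as np,cv2,sys
from rig import read_state,capture,hand_in
def shot(n,f):
    c=capture(n); cv2.imwrite(f'pics/{f}.png',c['pixels'][:,:,::-1]); np.save(f'pics/{f}.npy',c,allow_pickle=True); return c
def load(f): return np.load(f'pics/{f}.npy',allow_pickle=True).item()
def K(c):
    f=210/np.tan(np.radians(c['vertical_fov'])/2); return np.array([[f,0,c['cx']],[0,f,c['cy']],[0,0,1]])
def ray(c,u,v):
    R=cv2.Rodrigues(np.array(c['rvec'],float))[0]; o=-R.T@np.array(c['tvec'],float).ravel()
    return o,R.T@np.linalg.inv(K(c))@np.array([u,v,1.])
def onz(c,u,v,z):
    o,d=ray(c,u,v); return o+d*(z-o[2])/d[2]
def proj(c,p):
    return cv2.projectPoints(np.array(p,float).reshape(-1,3),np.array(c['rvec'],float),np.array(c['tvec'],float),K(c),None)[0].reshape(-1,2)
E
python3 - <<'E'
from h import *
for n in ('side','top'):
    c=shot(n,n+'0'); print({k:v for k,v in c.items() if k!='pixels'}, ray(c,280,210))
print(read_state())
E
```

```text
{'vertical_fov': 56.626515721335664, 'cx': 283.06341143690884, 'cy': 207.25765468957417, 'rvec': array([ 2.64275968,  0.23583925, -0.05816987]), 'tvec': array([-0.45379187, -0.14708287,  1.04891417])} (array([ 0.55643267, -0.53305333,  0.85674862]), array([-0.08938461,  0.45545273, -0.88582417]))
{'vertical_fov': 53.677146271262615, 'cx': 285.4721326991553, 'cy': 209.23316505541774, 'rvec': array([ 2.16265651, -2.1270684 ,  0.09291012]), 'tvec': array([-0.11064137,  0.473861  ,  0.89151642])} (array([ 0.36711932, -0.13319687,  0.93758695]), array([ 0.11612437,  0.04629924, -0.99224431]))
{'time_s': 0.1, 'joint_positions': array([ 5.87554565e+01,  3.02762790e+01,  8.21490971e+01,  1.39127180e-03,
        6.76888761e+01, -1.02289119e+01]), 'qvel': array([-0.01324088, -0.20768219, -0.2210763 ,  0.07583045,  0.03545983,
        0.05914599]), 'tau': array([-1.64616029e-05, -4.40983629e+01, -1.77149016e+01,  6.34777662e-02,
        5.32629818e-02, -6.67643963e-05]), 'position': array([0.2237749 , 0.58286195, 0.22164089]), 'tcp_rot': array([[-9.33479109e-01,  3.58630231e-01, -1.05351625e-03],
       [ 3.58631582e-01,  9.33477649e-01, -1.69320418e-03],
       [ 3.76199668e-04, -1.95839493e-03, -9.99998012e-01]]), 'force': array([-0.20787427, -0.59091522, -0.1398078 ]), 'moment': array([ 0.03214059, -0.03022859,  0.0117575 ]), 'opening': 0.9996269373421213}
```

View pics/side0.png

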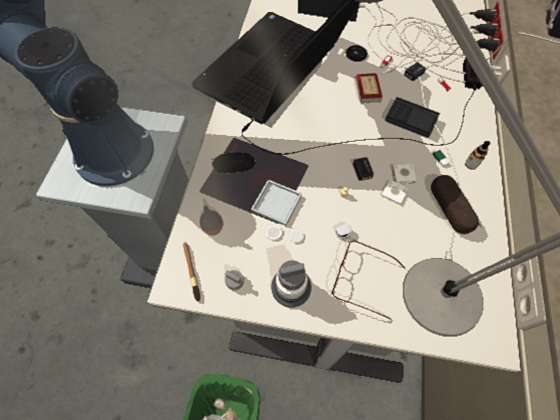

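View pics/top0.png

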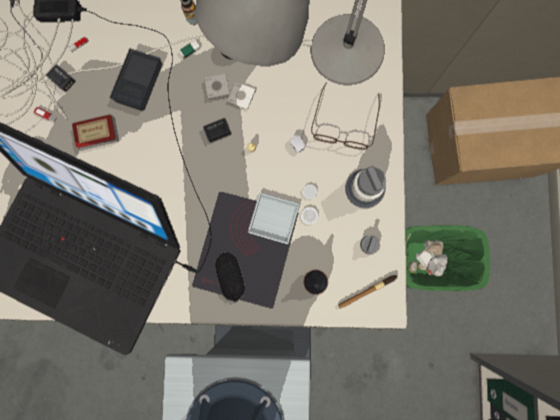

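The side view shows the canister at about (291,282), the small look-alike cap at (233,280) and the tray at (276,202). In the top view they are at (367,187), (370,243) and (273,217). I'll zoom in on these.

```bash
python3 - <<'E'
from h import *
for n,(u,v) in (('side',(285,245)),('top',(330,205))):
    c=load(n+'0'); x0,y0=u-70,v-70 if n=='top' else v-70
    im=c['pixels'][y0:y0+150,x0:x0+200,::-1] if n=='top' else c['pixels'][y0:y0+150,x0:x0+200,::-1]
    print(n,x0,y0); cv2.imwrite(f'pics/{n}0z.png',cv2.resize(im,None,fx=4,fy=4,interpolation=cv2.INTER_CUBIC))
E
```

```text
side 215 175
top 260 135
```

View pics/side0z.png

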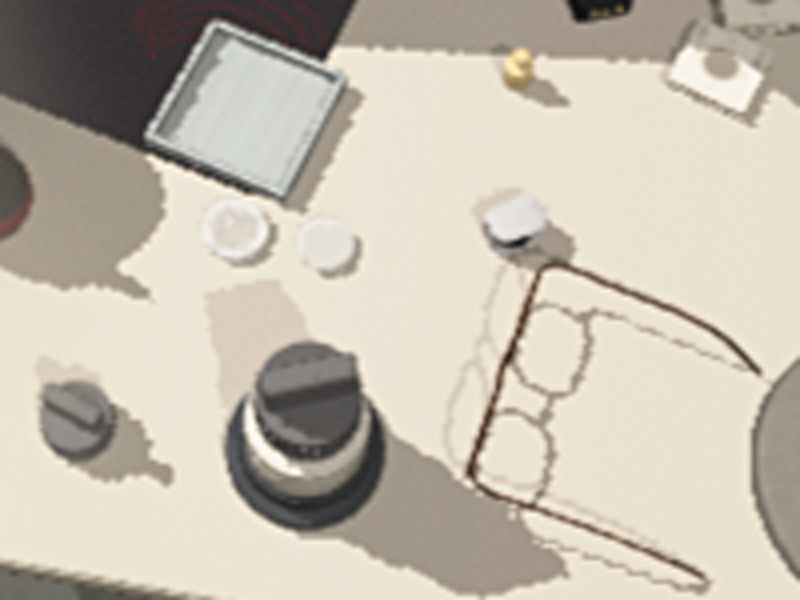

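View pics/top0z.png

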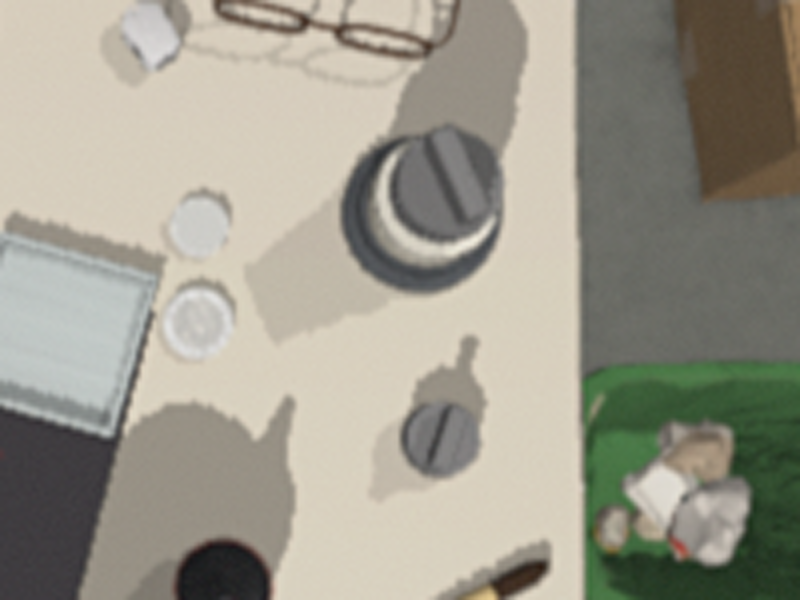

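```bash
python3 - <<'E'
from h import *
out=[]
for n,(x0,y0) in (('side',(267,250)),('top',(340,158))):
    c=load(n+'0'); im=c['pixels'][y0:y0+60,x0:x0+50,::-1].astype(float)
    im=np.clip((im-20)*1.7,0,255).astype(np.uint8)
    im=cv2.resize(im,None,fx=8,fy=8,interpolation=cv2.INTER_CUBIC)
    out.append(im)
cv2.imwrite('pics/zz.png',np.hstack(out))
E
```

```text
(no output)
```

View pics/zz.png

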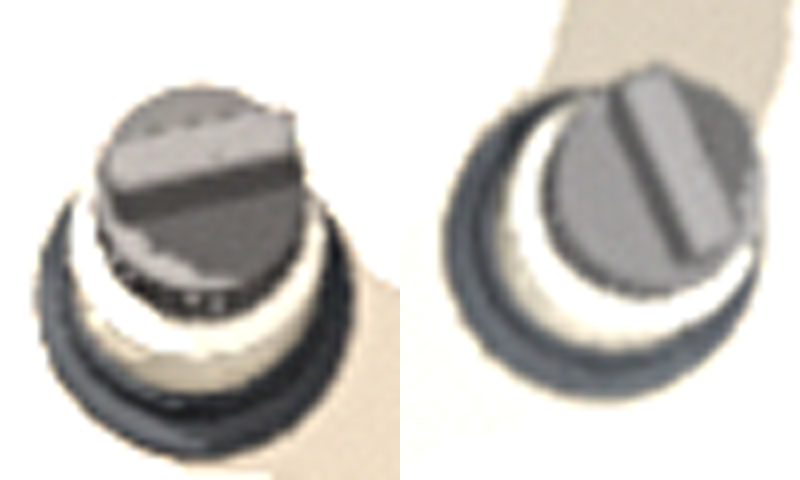

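```bash
python3 - <<'E'
from h import *
S=load('side0');T=load('top0')
def px(l,x0,y0,s): return [(x0+(a+.5)/s-.5,y0+(b+.5)/s-.5) for a,b in l]
ws=px([(105,158),(290,110),(298,150),(118,192)],267,250,8)
wt=px([(222,88),(258,66),(335,240),(292,260)],340,158,8)
for c,w in((S,ws),(T,wt)):
    P=np.array([onz(c,u,v,.1305)for u,v in w]);print(P.round(4).tolist(),P.mean(0).round(4))
    for i in range(4):
        d=P[(i+1)%4]-P[i];print(' ',np.linalg.norm(d).round(4),np.degrees(np.arctan2(d[1],d[0])).round(1))
for n,c in(('side',S),('top',T)):
    r=c['pixels'].astype(int);
# foot: dark bluish mask; tray: mask
for n,c,(x0,y0,x1,y1) in(('side',S,(265,245,320,315)),('top',T,(340,160,390,215))):
    im=c['pixels'];g=im.astype(int)
    m=((g.max(2)<130)).astype(np.uint8)
    k=np.zeros_like(m);k[y0:y1,x0:x1]=m[y0:y1,x0:x1]
    cv2.imwrite(f'pics/m{n}.png',k*255)
    # tray
# tray corners from zoomed pics
ts=px([(215,20),(346,74),(284,199),(146,140)],215,175,4)
tt=px([(5,232),(160,268),(112,438)],260,135,4)
for c,w in((S,ts),(T,tt)):
    P=np.array([onz(c,u,v,.014)for u,v in w]);print(P.round(4).tolist())
    for i in range(len(P)):
        d=P[(i+1)%len(P)]-P[i];print(' ',np.linalg.norm(d).round(4),np.degrees(np.arctan2(d[1],d[0])).round(1))
    print(P.mean(0))
E
python3 - <<'E'
import sys;sys.path.insert(0,'.')
from h import *
import os;os.chdir('.')
T=load('top0')
im=cv2.resize(T['pixels'][185:260,235:320,::-1],None,fx=8,fy=8,interpolation=cv2.INTER_CUBIC);cv2.imwrite('pics/trayT.png',im)
E
```

```text
[[0.5061, -0.2879, 0.1305], [0.5485, -0.2678, 0.1305], [0.552, -0.2776, 0.1305], [0.5107, -0.2958, 0.1305]] [ 0.5293 -0.2823  0.1305]
  0.0469 25.4
  0.0104 -70.4
  0.0451 -156.2
  0.0092 120.5
[[0.5463, -0.2661, 0.1305], [0.5519, -0.2749, 0.1305], [0.5087, -0.2934, 0.1305], [0.5036, -0.2829, 0.1305]] [ 0.5277 -0.2793  0.1305]
  0.0105 -57.5
  0.047 -156.9
  0.0117 115.9
  0.0459 21.5
[[0.4265, -0.0191, 0.014], [0.5147, -0.0436, 0.014], [0.4917, -0.1356, 0.014], [0.4018, -0.1112, 0.014]]
  0.0916 -15.5
  0.0948 -104.1
  0.0931 164.8
  0.0954 75.0
[ 0.45867981 -0.07737743  0.014     ]
[[0.5141, -0.0461, 0.014], [0.4948, -0.1338, 0.014], [0.3992, -0.1086, 0.014]]
  0.0898 -102.4
  0.0989 165.2
  0.1307 28.5
[ 0.46934904 -0.09616105  0.014     ]
```

View pics/trayT.png

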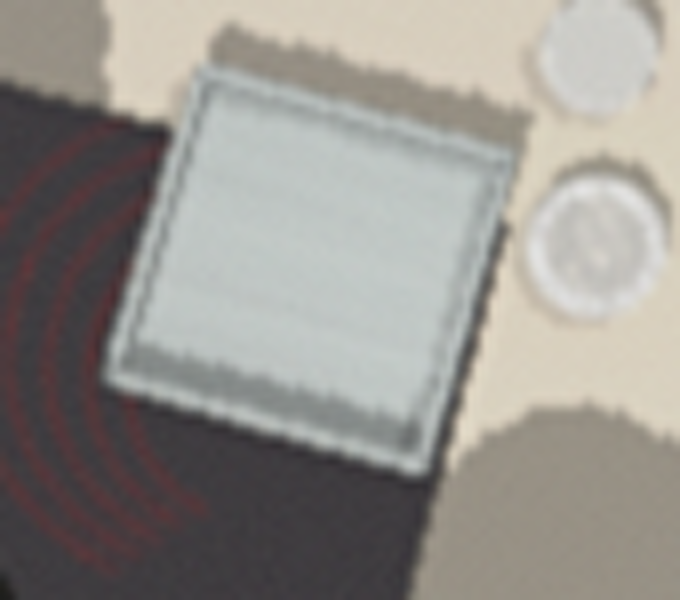

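```bash
python3 - <<'E'
from h import *
S=load('side0');T=load('top0')
def px(l,x0,y0,s): return [(x0+(a+.5)/s-.5,y0+(b+.5)/s-.5) for a,b in l]
P=np.array([onz(T,u,v,.014)for u,v in px([(200,68),(520,148),(428,475),(105,382)],235,185,8)]);print(P.round(4),P.mean(0))
# lines triangulate wing centre w/ unknown z
def tri(a,b):
    o1,d1=ray(S,*a);o2,d2=ray(T,*b)
    s=np.linalg.lstsq(np.c_[d1,-d2],o2-o1,rcond=None)[0];p,q=o1+s[0]*d1,o2+s[1]*d2;return (p+q)/2,np.linalg.norm(p-q)
ws=np.mean(px([(105,158),(290,110),(298,150),(118,192)],267,250,8),0)
wt=np.mean(px([(222,88),(258,66),(335,240),(292,260)],340,158,8),0)
print(tri(ws,wt))
tc=tri(np.mean(px([(215,20),(346,74),(284,199),(146,140)],215,175,4),0),np.mean(px([(200,68),(520,148),(428,475),(105,382)],235,185,8),0));print(tc)
t=np.linspace(0,2*np.pi,60)
def circ(x,y,r,z): return np.c_[x+r*np.cos(t),y+r*np.sin(t),0*t+z]
out=[]
for c,x0,y0,ctr in((S,267,250,(.5290,-.2815)),(T,340,158,(.528,-.280))):
    im=cv2.resize(c['pixels'][y0:y0+60,x0:x0+50,::-1],None,fx=8,fy=8,interpolation=cv2.INTER_CUBIC)
    for r,z,col in((.045,0,(0,0,255)),(.045,.026,(0,255,0)),(.0275,.1025,(255,0,255))):
        p=((proj(c,circ(*ctr,r,z))-[x0,y0]+.5)*8).astype(int)
        cv2.polylines(im,[p],True,col,1)
    out.append(im)
cv2.imwrite('pics/ov.png',np.hstack(out))
E
```

```text
[[ 0.513  -0.0432  0.014 ]
 [ 0.4915 -0.1337  0.014 ]
 [ 0.3996 -0.1095  0.014 ]
 [ 0.424  -0.0189  0.014 ]] [ 0.45703671 -0.0763195   0.014     ]
(array([ 0.52889457, -0.2803499 ,  0.12457692]), np.float64(0.00030018384662967504))
(array([ 0.45776693, -0.07584785,  0.00868376]), np.float64(0.001067535345189202))
```

View pics/ov.png

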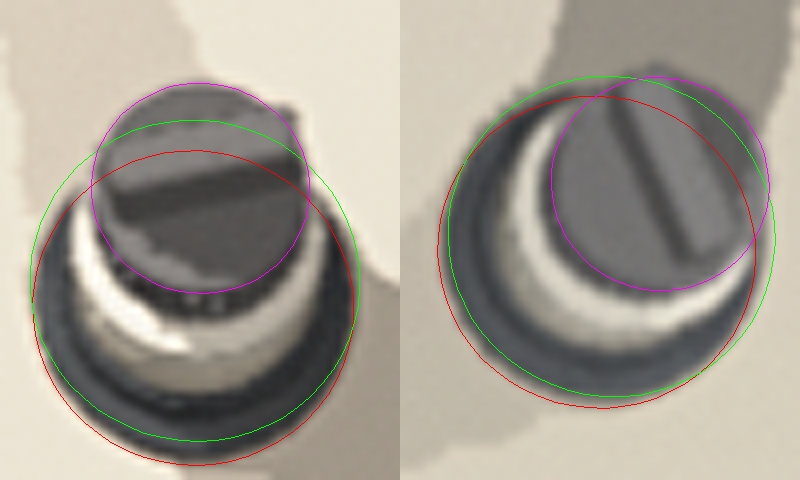

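```bash
python3 - <<'E'
from h import *
S=load('side0');T=load('top0')
f=lambda c,l,z:print(z,[onz(c,u,v,z)[:2].round(3).tolist() for u,v in l])
f(T,[(0,125),(180,240),(175,262)],.3); f(T,[(0,125),(180,240)],.15);f(S,[(358,5),(330,40),(265,118),(195,80),(270,12)],.0)
f(T,[(197,10),(308,10),(255,62)],.58);f(S,[(440,0),(495,100),(540,170)],.58)
f(T,[(316,282)],.107);f(S,[(211,218)],.08);f(T,[(371,244)],.04)
f(T,[(310,190),(310,214),(297,144)],.01); f(T,[(340,305),(397,277)],.01)
E
```

```text
0.3 [[0.574, 0.354], [0.393, 0.05], [0.359, 0.056]]
0.15 [[0.622, 0.469], [0.399, 0.094]]
0.0 [[0.59, 0.739], [0.517, 0.546], [0.375, 0.19], [0.138, 0.297], [0.299, 0.648]]
0.58 [[0.595, -0.036], [0.594, -0.139], [0.544, -0.091]]
0.58 [[0.657, -0.097], [0.707, -0.24], [0.739, -0.314]]
0.107 [[0.323, -0.168]]
0.08 [[0.331, -0.181]]
0.04 [[0.402, -0.288]]
0.01 [[0.522, -0.157], [0.468, -0.157], [0.629, -0.126]]
0.01 [[0.269, -0.225], [0.332, -0.349]]
```

send_rows(
  moves=[0, 0, 0, 0, 0, 4, 0, 0, 0, 0, 0, 0, 4, 0, 0, 0, 0, 0, 0, 4, 0, 0, 0, 0, -1, -2.7, 3, 0, 0, 0, 0, -1.3, -3.4, 1, 0, 0, 0, 0, -1.3, -3.4, 0, 0, 0, 0, 0, -1.3, -3.4, 0, 0, 0, 0, 0, -1.3, -3.4, 0, 0, 0, 0, 0, -1.3, -3.4, 0, 0, 0, 0, 0, 0, 0, 0, 0],
)

```text
time_s: 1.1
position: [0.1464, 0.3822, 0.382]
tcp_rot: [[-0.933, 0.359, -0.002], [0.359, 0.933, -0.003], [0.001, -0.004, -1.0]]
force: [-0.9, -0.2, -1.3]
opening: 0.504
```

```bash
python3 - <<'E'
from h import *
s=read_state();print(s)
p=s['position']
r=np.hypot(p[0],p[1]);a0=np.degrees(np.arctan2(p[1],p[0]));print(r,a0)
a=np.radians(np.linspace(a0,-28,18));q=np.c_[r*np.cos(a),r*np.sin(a)]*100;print(np.diff(q,axis=0).round(1).tolist())
E
```

```text
{'time_s': 1.1, 'joint_positions': array([ 5.33182194e+01,  2.55489988e+00,  9.64716010e+01, -1.70450548e-02,
        8.12081887e+01, -1.56453616e+01]), 'qvel': array([ 0.40083139,  3.42408237, -5.7150513 ,  0.71702388, -3.69712432,
        0.86298973]), 'tau': array([ -0.16295793, -23.8384527 , -20.07478952,  -0.03009582,
         0.24324202,  -0.07316095]), 'position': array([0.14636255, 0.38215489, 0.3820148 ]), 'tcp_rot': array([[-9.33368076e-01,  3.58913841e-01, -2.21110569e-03],
       [ 3.58919712e-01,  9.33362023e-01, -3.46054722e-03],
       [ 8.21723786e-04, -4.02357372e-03, -9.99991568e-01]]), 'force': array([-0.91537476, -0.21459157, -1.25789222]), 'moment': array([-0.01739891,  0.01297278, -0.00443443]), 'opening': 0.5035564648838927}
0.40922408848264574 69.04352318567372
[[3.7, -1.6], [3.5, -2.0], [3.3, -2.4], [3.1, -2.7], [2.8, -3.0], [2.5, -3.2], [2.2, -3.5], [1.8, -3.7], [1.4, -3.8], [1.0, -3.9], [0.6, -4.0], [0.2, -4.1], [-0.2, -4.1], [-0.6, -4.0], [-1.0, -4.0], [-1.4, -3.8], [-1.7, -3.7]]
```

send_rows(
  moves=[0, 0, -8, 3.7, -1.6, 0.5, 0, 0, 0, -8, 3.5, -2.0, 0.5, 0, 0, 0, -8, 3.3, -2.4, 0.5, 0, 0, 0, -8, 3.1, -2.7, 0, 0, 0, 0, -8, 2.8, -3.0, 0, 0, 0, 0, -8, 2.5, -3.2, 0, 0, 0, 0, -8, 2.2, -3.5, 0, 0, 0, 0, -8, 1.8, -3.7, 0, 0, 0, 0, -8, 1.4, -3.8, 0, 0, 0, 0, -8, 1.0, -3.9, 0, 0, 0, 0, -8, 0.6, -4.0, 0, 0, 0, 0, -8, 0.2, -4.1, 0, 0, 0, 0, -8, -0.2, -4.1, 0, 0, 0, 0, -8, -0.6, -4.0, 0, 0, 0, 0, -8, -1.0, -4.0, 0, 0, 0, 0, -8, -1.4, -3.8, 0, 0, 0, 0, 0, -1.7, -3.7, 0, 0, 0, 0, 0, 0, 0, 0, 0],
)

```text
time_s: 2.9
position: [0.3603, -0.1932, 0.3973]
tcp_rot: [[0.861, 0.509, -0.001], [0.509, -0.861, -0.002], [-0.002, 0.001, -1.0]]
force: [0.2, -0.4, 0.4]
opening: 0.504
```

```bash
python3 - <<'E'
from h import *
s=read_state();print(s['position'],s['tcp_rot'].round(3),s['joint_positions'].round(1))
y=s['tcp_rot'][:,1];print(np.degrees(np.arctan2(y[1],y[0])))
E
```

```text
[ 0.36034289 -0.19315113  0.39727912] [[ 0.861  0.509 -0.001]
 [ 0.509 -0.861 -0.002]
 [-0.002  0.001 -1.   ]] [-43.9   1.7  95.   -0.1  83.2  15.6]
-59.42119890989298
```

send_rows(
  moves=[0, 0, -3.5, 3.4, -1.7, -3, 0, 0, 0, -3.6, 3.4, -1.7, -3, 0, 0, 0, 0, 3.4, -1.8, -3, 0, 0, 0, 0, 3.3, -1.8, -3, 0, 0, 0, 0, 3.3, -1.75, -3, 0, 0, 0, 0, 0, 0, -3, 0, 0, 0, 0, 0, 0, -3, 0, 0, 0, 0, 0, 0, -2.5, 0, 0, 0, 0, 0, 0, 0, 0, 0, 0, 0, 0, 0, 0, 0],
)

```text
time_s: 3.9
position: [0.5298, -0.2755, 0.1623]
tcp_rot: [[0.914, 0.406, -0.0], [0.406, -0.914, 0.001], [-0.0, -0.001, -1.0]]
force: [-0.0, 0.3, 0.9]
opening: 0.498
```

```bash
python3 - <<'E'
from h import *
s=read_state();print(s['position'],s['tcp_rot'].round(3),s['joint_positions'].round(1),s['force'])
y=s['tcp_rot'][:,1];print(np.degrees(np.arctan2(y[1],y[0])))
a=shot('side','s1');b=shot('top','t1')
A=cv2.resize(a['pixels'][200:320,215:365,::-1],None,fx=2.66,fy=2.66*1.0,interpolation=cv2.INTER_CUBIC)
B=cv2.resize(b['pixels'][120:240,290:440,::-1],None,fx=2.66,fy=2.66,interpolation=cv2.INTER_CUBIC)
cv2.imwrite('pics/z1.png',np.hstack([A,B]))
E
```

```text
[ 0.52980168 -0.27553975  0.16232574] [[ 0.914  0.406 -0.   ]
 [ 0.406 -0.914  0.001]
 [-0.    -0.001 -1.   ]] [-38.2  32.3  89.5   0.   58.2  27.9] [-0.03686123  0.30850588  0.87996234]
-66.07608725732106
```

View pics/z1.png

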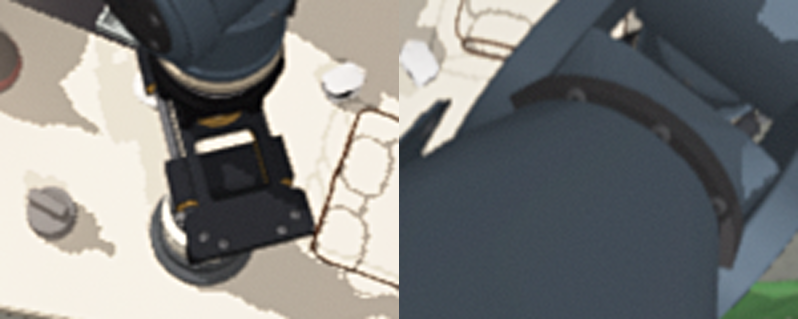

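send_rows(
  moves=[0, 0, -0.5, -0.15, -0.5, -1, 0, 0, 0, 0, 0, 0, -2, 0, 0, 0, 0, 0, 0, -1.5, 0, 0, 0, 0, 0, 0, -0.8, 0, 0, 0, 0, 0, 0, 0, 0, 0, 0, 0, 0, 0, 0, 0],
)

```text
time_s: 4.6
position: [0.528, -0.2816, 0.1101]
tcp_rot: [[0.918, 0.397, 0.001], [0.397, -0.918, -0.001], [0.001, 0.001, -1.0]]
force: [0.3, -0.5, -0.6]
opening: 0.498
```

```bash
python3 - <<'E'
from h import *
s=read_state();print(s['position'],s['force'],s['moment'])
E
```

```text
[ 0.5279898  -0.28158142  0.11012545] [ 0.30024512 -0.53593356 -0.64800179] [-0.09656309  0.13940068  0.02204182]
```

Next I'll lower 0.5 cm and close the fingers.

send_rows(
  moves=[0, 0, 0, 0, 0, -0.4, 0, 0, 0, 0, 0, 0, 0, -0.6, 0, 0, 0, 0, 0, 0, -0.6, 0, 0, 0, 0, 0, 0, -0.8, 0, 0, 0, 0, 0, 0, -1, 0, 0, 0, 0, 0, 0, -1, 0, 0, 0, 0, 0, 0, -1, 0, 0, 0, 0, 0, 0, -1],
)

```text
time_s: 5.4
position: [0.5275, -0.2808, 0.1057]
tcp_rot: [[0.918, 0.397, -0.0], [0.397, -0.918, 0.0], [-0.0, -0.001, -1.0]]
force: [-0.5, 2.1, 2.6]
opening: 0.161
```

```bash
python3 - <<'E'
from h import *
s=read_state();print(s['position'],s['force'],s['moment'],s['opening']*87,s['tcp_rot'].round(3))
E
```

```text
[ 0.52749231 -0.28077682  0.10568221] [-0.51837552  2.05534983  2.57349202] [0.14534736 0.23829943 0.01693151] 14.007379789922792 [[ 0.918  0.397 -0.   ]
 [ 0.397 -0.918  0.   ]
 [-0.    -0.001 -1.   ]]
```

send_rows(
  moves=[0, 0, 0, 0, 0, -0.15, -1, 0, 0, 0, 0, 0, -0.15, -1, 0, 0, 0, 0, 0, -0.15, -1, 0, 0, 0, 0, 0, 0, -1, 0, 0, 0, 0, 0, 0, -1],
)

```text
time_s: 5.9
position: [0.5275, -0.2808, 0.1023]
tcp_rot: [[0.918, 0.397, -0.0], [0.397, -0.918, 0.0], [-0.0, -0.0, -1.0]]
force: [-3.0, 2.3, 9.3]
opening: 0.154
```

send_rows(
  moves=[0, 0, 0, 0, 0, -0.15, -1, 0, 0, 0, 0, 0, -0.15, -1, 0, 0, 0, 0, 0, -0.1, -1, 0, 0, 0, 0, 0, 0, -1, 0, 0, 0, 0, 0, 0, -1],
)

```text
time_s: 6.4
position: [0.5275, -0.2808, 0.0992]
tcp_rot: [[0.918, 0.397, 0.0], [0.397, -0.918, -0.0], [0.0, 0.0, -1.0]]
force: [-3.3, 3.0, 13.4]
opening: 0.159
```

send_rows(
  moves=[0, 0, 0, 0, 0, -0.15, -1, 0, 0, 0, 0, 0, -0.15, -1, 0, 0, 0, 0, 0, 0, -1, 0, 0, 0, 0, 0, 0, -1],
)

```text
time_s: 6.8
position: [0.5276, -0.2807, 0.099]
tcp_rot: [[0.918, 0.397, 0.001], [0.397, -0.918, -0.001], [0.0, 0.001, -1.0]]
force: [-7.2, 5.9, 31.0]
opening: 0.159
```

send_rows(
  moves=[0, 0, 0, 0, 0, 0.1, -1, 0, 0, 3, 0, 0, 0, -1, 0, 0, 3, 0, 0, 0, -1, 0, 0, 3, 0, 0, 0, -1, 0, 0, 3, 0, 0, 0, -1, 0, 0, 0, 0, 0, 0, -1],
)

```text
time_s: 7.4
position: [0.5289, -0.2815, 0.099]
tcp_rot: [[0.815, 0.579, 0.003], [0.579, -0.815, -0.002], [0.002, 0.003, -1.0]]
force: [-3.4, 4.3, 21.5]
opening: 0.158
```

```bash
cat > st.py <<'E'
from h import *
s=read_state();y=s['tcp_rot'][:,1]
print(s['time_s'],s['position'].round(4),'F',s['force'].round(1),'M',s['moment'].round(2),'op',round(s['opening']*87,1),'yaw',np.degrees(np.arctan2(y[1],y[0])).round(2),'z',s['tcp_rot'][:,2].round(3),'j',s['joint_positions'].round(1))
E
python3 st.py
```

```text
7.4 [ 0.5289 -0.2815  0.099 ] F [-3.4  4.3 21.5] M [ 0.72  0.75 -0.17] op 13.8 yaw -54.6 z [ 0.003 -0.002 -1.   ] j [-38.7  37.4  92.    0.1  50.4  15.8]
```

send_rows(
  moves=[0, 0, 4, 0, 0, 0, -1, 0, 0, 4, 0, 0, 0, -1, 0, 0, 4, 0, 0, 0, -1, 0, 0, 4, 0, 0, 0, -1, 0, 0, 4, 0, 0, 0, -1, 0, 0, 4, 0, 0, 0, -1, 0, 0, 4, 0, 0, 0, -1, 0, 0, 0, 0, 0, 0, -1],
)

```text
time_s: 8.2
position: [0.5295, -0.2818, 0.099]
tcp_rot: [[0.448, 0.894, 0.005], [0.894, -0.448, -0.003], [-0.0, 0.005, -1.0]]
force: [-2.5, 3.1, 20.6]
opening: 0.156
```

```bash
python3 st.py
```

```text
8.2 [ 0.5295 -0.2818  0.099 ] F [-2.5  3.1 20.6] M [ 0.71  0.59 -0.05] op 13.6 yaw -26.59 z [ 0.005 -0.003 -1.   ] j [-38.7  37.4  91.9   0.1  50.3 -12.2]
```

send_rows(
  moves=[0, 0, 4, 0, 0, 0, -1, 0, 0, 4, 0, 0, 0, -1, 0, 0, 4, 0, 0, 0, -1, 0, 0, 4, 0, 0, 0, -1, 0, 0, 4, 0, 0, 0, -1, 0, 0, 4, 0, 0, 0, -1, 0, 0, 4, 0, 0, 0, -1, 0, 0, 0, 0, 0, 0, -1],
)

```text
time_s: 9.0
position: [0.5299, -0.282, 0.0991]
tcp_rot: [[-0.025, 1.0, 0.006], [1.0, 0.025, -0.003], [-0.003, 0.005, -1.0]]
force: [-1.3, 2.8, 19.6]
opening: 0.154
```

```bash
python3 st.py
```

```text
9.0 [ 0.5299 -0.282   0.0991] F [-1.3  2.8 19.6] M [ 0.65  0.43 -0.01] op 13.4 yaw 1.43 z [ 0.006 -0.003 -1.   ] j [-38.7  37.4  91.9   0.1  50.3 -40.2]
```

send_rows(
  moves=[0, 0, 4, 0, 0, 0, -1, 0, 0, 4, 0, 0, 0, -1, 0, 0, 4, 0, 0, 0, -1, 0, 0, 4, 0, 0, 0, -1, 0, 0, 4, 0, 0, 0, -1, 0, 0, 4, 0, 0, 0, -1, 0, 0, 4, 0, 0, 0, -1, 0, 0, 0, 0, 0, 0, -1],
)

```text
time_s: 9.8
position: [0.5304, -0.2819, 0.0991]
tcp_rot: [[-0.491, 0.871, 0.007], [0.871, 0.491, -0.003], [-0.006, 0.004, -1.0]]
force: [0.8, 4.9, 20.5]
opening: 0.157
```

```bash
python3 st.py
```

```text
9.8 [ 0.5304 -0.2819  0.0991] F [ 0.8  4.9 20.5] M [0.77 0.16 0.  ] op 13.6 yaw 29.41 z [ 0.007 -0.003 -1.   ] j [-38.7  37.4  91.9   0.1  50.3 -68.2]
```

send_rows(
  moves=[0, 0, 2, 0, 0, 0, -1, 0, 0, 2, 0, 0, 0, -1, 0, 0, 2, 0, 0, 0, -1, 0, 0, 0, 0, 0, 0, -1],
)

```text
time_s: 10.2
position: [0.5305, -0.282, 0.0991]
tcp_rot: [[-0.579, 0.816, 0.007], [0.816, 0.579, -0.003], [-0.006, 0.004, -1.0]]
force: [0.8, 4.9, 19.8]
opening: 0.162
```

```bash
python3 st.py
```

```text
10.2 [ 0.5305 -0.282   0.0991] F [ 0.8  4.9 19.8] M [ 0.82  0.12 -0.1 ] op 14.1 yaw 35.36 z [ 0.007 -0.003 -1.   ] j [-38.7  37.4  91.9   0.1  50.3 -74.1]
```

send_rows(
  moves=[0, 0, 2, 0, 0, 0, -1, 0, 0, 2, 0, 0, 0, -1, 0, 0, 0, 0, 0, 0, -1],
)

```text
time_s: 10.5
position: [0.5306, -0.282, 0.0991]
tcp_rot: [[-0.634, 0.773, 0.007], [0.773, 0.634, -0.003], [-0.007, 0.003, -1.0]]
force: [0.5, 4.4, 18.8]
opening: 0.156
```

```bash
python3 st.py
```

```text
10.5 [ 0.5306 -0.282   0.0991] F [ 0.5  4.4 18.8] M [ 0.79  0.1  -0.07] op 13.6 yaw 39.35 z [ 0.007 -0.003 -1.   ] j [-38.7  37.4  91.9   0.1  50.2 -78.1]
```

send_rows(
  moves=[0, 0, 2, 0, 0, 0, -1, 0, 0, 2, 0, 0, 0, -1, 0, 0, 0, 0, 0, 0, -1],
)

```text
time_s: 10.8
position: [0.5307, -0.2818, 0.0991]
tcp_rot: [[-0.686, 0.727, 0.007], [0.727, 0.686, -0.003], [-0.007, 0.003, -1.0]]
force: [0.5, 3.7, 19.8]
opening: 0.158
```

```bash
python3 st.py
```

```text
10.8 [ 0.5307 -0.2818  0.0991] F [ 0.5  3.7 19.8] M [ 0.96  0.02 -0.07] op 13.7 yaw 43.35 z [ 0.007 -0.003 -1.   ] j [-38.7  37.4  91.9   0.2  50.2 -82.1]
```

send_rows(
  moves=[0, 0, 2, 0, 0, 0, -1, 0, 0, 2, 0, 0, 0, -1, 0, 0, 0, 0, 0, 0, -1],
)

```text
time_s: 11.1
position: [0.5308, -0.2817, 0.0991]
tcp_rot: [[-0.735, 0.678, 0.008], [0.678, 0.735, -0.003], [-0.007, 0.003, -1.0]]
force: [0.7, 4.7, 20.0]
opening: 0.158
```

```bash
python3 st.py
```

```text
11.1 [ 0.5308 -0.2817  0.0991] F [ 0.7  4.7 20. ] M [ 0.93 -0.04 -0.08] op 13.7 yaw 47.34 z [ 0.008 -0.003 -1.   ] j [-38.7  37.4  91.9   0.2  50.2 -86.1]
```

send_rows(
  moves=[0, 0, 2, 0, 0, 0, -1, 0, 0, 2, 0, 0, 0, -1, 0, 0, 0, 0, 0, 0, -1],
)

```text
time_s: 11.4
position: [0.5309, -0.2815, 0.0991]
tcp_rot: [[-0.78, 0.625, 0.008], [0.625, 0.78, -0.002], [-0.007, 0.003, -1.0]]
force: [1.6, 5.1, 19.2]
opening: 0.16
```

```bash
python3 st.py
```

```text
11.4 [ 0.5309 -0.2815  0.0991] F [ 1.6  5.1 19.2] M [ 1.07 -0.08 -0.23] op 14.0 yaw 51.29 z [ 0.008 -0.002 -1.   ] j [-38.7  37.4  91.9   0.2  50.2 -90.1]
```

send_rows(
  moves=[0, 0, 1, 0, 0, 0, -1, 0, 0, 1, 0, 0, 0, -1, 0, 0, 0, 0, 0, 0, -1],
)

```text
time_s: 11.7
position: [0.5309, -0.2815, 0.0991]
tcp_rot: [[-0.801, 0.599, 0.008], [0.599, 0.801, -0.002], [-0.008, 0.003, -1.0]]
force: [1.6, 5.2, 18.8]
opening: 0.156
```

```bash
python3 st.py
```

```text
11.7 [ 0.5309 -0.2815  0.0991] F [ 1.6  5.2 18.8] M [ 0.98 -0.17 -0.59] op 13.6 yaw 53.18 z [ 0.008 -0.002 -1.   ] j [-38.7  37.4  91.9   0.3  50.2 -92. ]
```

send_rows(
  moves=[0, 0, 1, 0, 0, 0, -1, 0, 0, 0, 0, 0, 0, -1],
)

```text
time_s: 11.9
position: [0.531, -0.2815, 0.0991]
tcp_rot: [[-0.811, 0.586, 0.008], [0.586, 0.811, -0.002], [-0.008, 0.003, -1.0]]
force: [0.8, 4.7, 19.5]
opening: 0.163
```

```bash
python3 st.py
```

```text
11.9 [ 0.531  -0.2815  0.0991] F [ 0.8  4.7 19.5] M [ 1.04 -0.05 -0.65] op 14.2 yaw 54.15 z [ 0.008 -0.002 -1.   ] j [-38.7  37.4  91.9   0.3  50.2 -93. ]
```

send_rows(
  moves=[0, 0, 1, 0, 0, 0, -1, 0, 0, 0, 0, 0, 0, -1],
)

```text
time_s: 12.1
position: [0.531, -0.2815, 0.0991]
tcp_rot: [[-0.82, 0.572, 0.008], [0.572, 0.821, -0.002], [-0.008, 0.003, -1.0]]
force: [1.5, 4.8, 18.7]
opening: 0.164
```

```bash
python3 st.py
```

```text
12.1 [ 0.531  -0.2815  0.0991] F [ 1.5  4.8 18.7] M [ 1.   -0.17 -0.71] op 14.2 yaw 55.14 z [ 0.008 -0.002 -1.   ] j [-38.7  37.4  91.9   0.3  50.2 -94. ]
```

send_rows(
  moves=[0, 0, -1, 0, 0, 0, -1, 0, 0, -1, 0, 0, 0, -1, 0, 0, -1, 0, 0, 0, -1, 0, 0, 0, 0, 0, 0, -1],
)

```text
time_s: 12.5
position: [0.531, -0.2816, 0.0991]
tcp_rot: [[-0.791, 0.612, 0.008], [0.612, 0.791, -0.002], [-0.008, 0.003, -1.0]]
force: [2.3, 4.7, 19.4]
opening: 0.16
```

```bash
python3 st.py
```

```text
12.5 [ 0.531  -0.2816  0.0991] F [ 2.3  4.7 19.4] M [ 1.06 -0.14 -0.23] op 13.9 yaw 52.26 z [ 0.008 -0.002 -1.   ] j [-38.7  37.4  91.9   0.2  50.2 -91.1]
```

send_rows(
  moves=[0, 0, 0, 0, 0, 0.2, -1, 0, 0, 0, 0, 0, 0.2, -1, 0, 0, 0, 0, 0, 0.2, -1, 0, 0, 0, 0, 0, 0.2, -1, 0, 0, 0, 0, 0, 0.2, -1, 0, 0, 0, 0, 0, 0.2, -1, 0, 0, 0, 0, 0, 0, -1],
)

```text
time_s: 13.2
position: [0.5302, -0.2812, 0.107]
tcp_rot: [[-0.791, 0.612, 0.006], [0.612, 0.791, -0.001], [-0.005, 0.003, -1.0]]
force: [4.8, 1.8, -1.5]
opening: 0.158
```

```bash
python3 st.py
```

```text
13.2 [ 0.5302 -0.2812  0.107 ] F [ 4.8  1.8 -1.5] M [ 0.35 -0.92 -0.25] op 13.8 yaw 52.24 z [ 0.006 -0.001 -1.   ] j [-38.7  36.8  91.6   0.2  51.3 -91.1]
```

send_rows(
  moves=[0, 0, 0, 0, 0, 0.3, -1, 0, 0, 0, 0, 0, 0.3, -1, 0, 0, 0, 0, 0, 0.3, -1, 0, 0, 0, 0, 0, 0, -1],
)

```text
time_s: 13.6
position: [0.5284, -0.2808, 0.1159]
tcp_rot: [[-0.792, 0.61, 0.001], [0.61, 0.792, 0.0], [-0.001, 0.001, -1.0]]
force: [3.6, 1.8, -2.9]
opening: 0.155
```

```bash
python3 st.py
```

```text
13.6 [ 0.5284 -0.2808  0.1159] F [ 3.6  1.8 -2.9] M [ 0.44 -0.86  0.02] op 13.5 yaw 52.38 z [ 0.001  0.    -1.   ] j [-38.7  36.   91.4   0.1  52.6 -91.1]
```

send_rows(
  moves=[0, 0, 0, 0.15, 0.05, 0.3, -1, 0, 0, 0, 0, 0, 0.5, -1, 0, 0, 0, 0, 0, 0.5, -1, 0, 0, 0, 0, 0, 1, -1, 0, 0, 0, 0, 0, 1, -1, 0, 0, 0, 0, 0, 1, -1, 0, 0, 0, 0, 0, 2, -1, 0, 0, 0, 0, 0, 3, -1, 0, 0, 0, 0, 0, 0, -1, 0, 0, 0, 0, 0, 0, -1],
)

```text
time_s: 14.6
position: [0.5293, -0.2808, 0.2101]
tcp_rot: [[-0.792, 0.61, 0.002], [0.61, 0.792, -0.001], [-0.002, -0.0, -1.0]]
force: [-0.8, -0.5, -1.2]
opening: 0.16
```

```bash
python3 st.py;python3 - <<'E'
from h import *
a=shot('side','s2');b=shot('top','t2')
A=cv2.resize(a['pixels'][170:320,200:380,::-1],None,fx=4,fy=4,interpolation=cv2.INTER_CUBIC)
cv2.imwrite('pics/z2.png',A)
E
```

```text
14.6 [ 0.5293 -0.2808  0.2101] F [-0.8 -0.5 -1.2] M [ 0.02  0.03 -0.06] op 13.9 yaw 52.39 z [ 0.002 -0.001 -1.   ] j [-38.6  29.   86.8  -0.   64.1 -91. ]
```

View pics/z2.png

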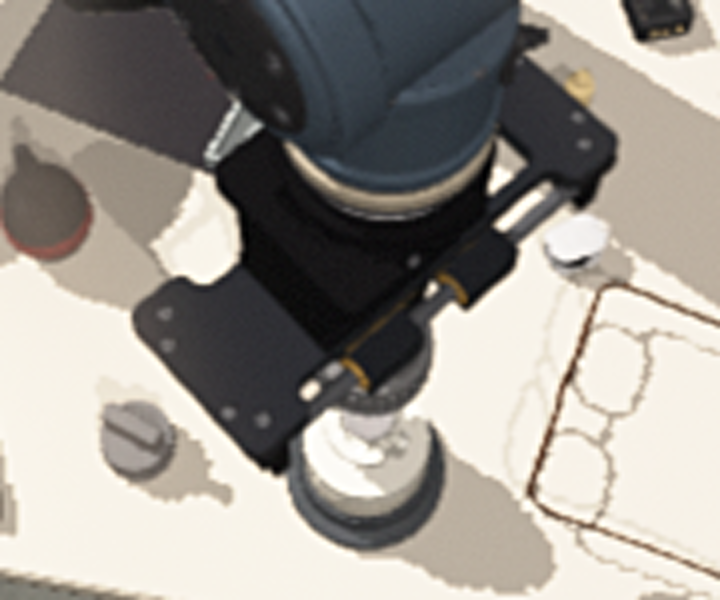

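send_rows(
  moves=[0, 0, 0, -0.6, 1.7, 0, -1, 0, 0, 0, -1.2, 3.4, 0, -1, 0, 0, 0, -1.2, 3.4, 0, -1, 0, 0, 0, -1.2, 3.4, 0, -1, 0, 0, 0, -1.2, 3.4, 0, -1, 0, 0, 0, -1.2, 3.4, 0, -1, 0, 0, 0, -0.6, 1.7, 0, -1, 0, 0, 0, 0, 0, -2, -1, 0, 0, 0, 0, 0, -3, -1, 0, 0, 0, 0, 0, -3, -1, 0, 0, 0, 0, 0, -3, -1, 0, 0, 0, 0, 0, -2, -1, 0, 0, 0, 0, 0, -1, -1, 0, 0, 0, 0, 0, 0, -1, 0, 0, 0, 0, 0, 0, -1],
)

```text
time_s: 16.2
position: [0.4576, -0.0769, 0.0692]
tcp_rot: [[-0.792, 0.61, 0.0], [0.61, 0.792, -0.0], [-0.001, 0.0, -1.0]]
force: [-0.4, -0.3, -1.5]
opening: 0.16
```

```bash
python3 st.py;python3 - <<'E'
from h import *
a=shot('side','s3');b=shot('top','t3')
A=cv2.resize(a['pixels'][130:260,200:360,::-1],None,fx=2.5,fy=2.5,interpolation=cv2.INTER_CUBIC)
B=cv2.resize(b['pixels'][150:280,210:370,::-1],None,fx=2.5,fy=2.5,interpolation=cv2.INTER_CUBIC)
cv2.imwrite('pics/z3.png',np.hstack([A,B]))
E
```

```text
16.2 [ 0.4576 -0.0769  0.0692] F [-0.4 -0.3 -1.5] M [ 0.01 -0.02 -0.  ] op 13.9 yaw 52.38 z [ 0. -0. -1.] j [-23.4  33.7 112.3  -0.   33.9 -75.8]
```

View pics/z3.png

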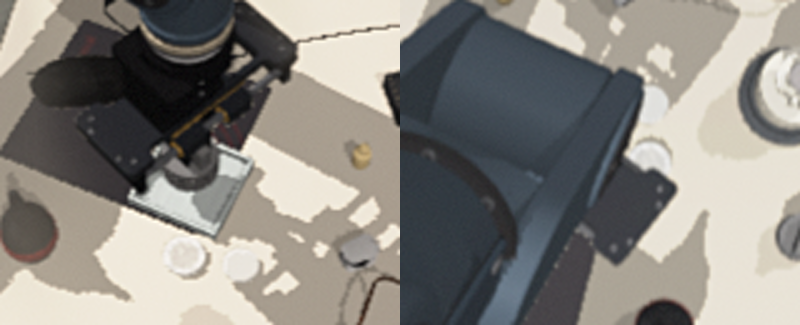

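send_rows(
  moves=[0, 0, 0, 0, 0, -1, -1, 0, 0, 0, 0, 0, -1, -1, 0, 0, 0, 0, 0, -0.6, -1, 0, 0, 0, 0, 0, -0.2, -1, 0, 0, 0, 0, 0, 0, -1],
)

```text
time_s: 16.8
position: [0.4567, -0.0764, 0.0405]
tcp_rot: [[-0.792, 0.61, -0.001], [0.61, 0.792, 0.0], [0.001, -0.0, -1.0]]
force: [-0.2, 0.3, -0.7]
opening: 0.157
```

send_rows(
  moves=[0, 0, 0, 0, 0, -0.2, -1, 0, 0, 0, 0, 0, 0, -1],
)

```text
time_s: 17.0
position: [0.4571, -0.0766, 0.039]
tcp_rot: [[-0.792, 0.61, 0.0], [0.61, 0.792, -0.0], [-0.0, -0.0, -1.0]]
force: [0.3, -0.0, -1.7]
opening: 0.158
```

send_rows(
  moves=[0, 0, 0, 0, 0, -0.15, -1, 0, 0, 0, 0, 0, 0, -1],
)

```text
time_s: 17.2
position: [0.4573, -0.0767, 0.0381]
tcp_rot: [[-0.792, 0.61, 0.001], [0.61, 0.792, -0.0], [-0.001, 0.0, -1.0]]
force: [-0.8, -0.5, 4.2]
opening: 0.16
```

send_rows(
  moves=[0, 0, 0, 0, 0, 0, -0.6, 0, 0, 0, 0, 0, 0, -0.5, 0, 0, 0, 0, 0, 0, -0.3, 0, 0, 0, 0, 0, 0, -0.2, 0, 0, 0, 0, 0, 0, -0.2, 0, 0, 0, 0, 0, 0, -0.2, 0, 0, 0, 0, 0, 0, -0.2],
)

```text
time_s: 17.9
position: [0.4571, -0.0766, 0.0375]
tcp_rot: [[-0.792, 0.61, -0.0], [0.61, 0.792, 0.0], [0.0, -0.0, -1.0]]
force: [0.1, -0.1, 0.1]
opening: 0.394
```

send_rows(
  moves=[0, 0, 0, 0, 0, 0.5, -0.2, 0, 0, 0, 0, 0, 1, -0.2, 0, 0, 0, 0, 0, 1, -0.2, 0, 0, 0, 0, 0, 2, -0.2, 0, 0, 0, 0, 0, 3, -0.2, 0, 0, 0, 0, 0, 4, -0.2, 0, 0, 0, 0, 0, 4, -0.2, 0, 0, 0, 0, 0, 4, -0.2, 0, 0, 0, 0, 0, 4, -0.2, 0, 0, 0, -2, -3, 2, -0.2, 0, 0, 0, -1, -4, 0, -0.2, 0, 0, 0, 0, -4, 0, -0.2, 0, 0, 0, 0, -4, 0, -0.2, 0, 0, 0, 0, -4, 0, -0.2, 0, 0, 0, 0, -4, 0, -0.2, 0, 0, 0, 0, -4, 0, -0.2, 0, 0, 0, 0, 0, 0, -0.2, 0, 0, 0, 0, 0, 0, -0.2],
)

```text
time_s: 19.7
position: [0.4265, -0.3467, 0.2929]
tcp_rot: [[-0.791, 0.612, -0.0], [0.612, 0.791, 0.001], [0.001, 0.001, -1.0]]
force: [0.9, 0.1, -1.0]
opening: 0.404
```

```bash
python3 st.py;python3 - <<'E'
from h import *
a=shot('side','s4');b=shot('top','t4')
cv2.imwrite('pics/z4.png',np.hstack([cv2.resize(a['pixels'][150:330,140:400,::-1],(400,277)),cv2.resize(b['pixels'][90:330,200:440,::-1],(277,277))]))
E
```

```text
19.7 [ 0.4265 -0.3467  0.2929] F [ 0.9  0.1 -1. ] M [-0.04 -0.    0.02] op 35.1 yaw 52.28 z [-0.     0.001 -1.   ] j [ -50.8   19.9   87.9    0.    72.2 -103.1]
```

View pics/s4.png

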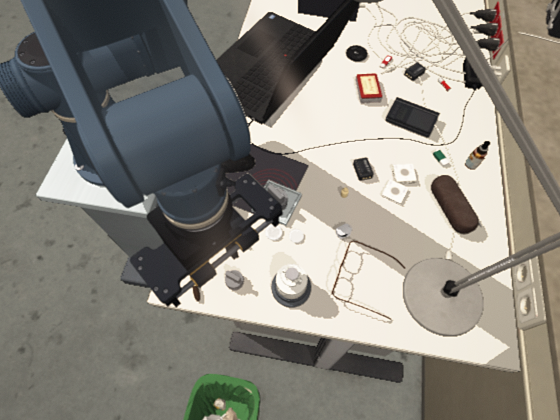

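View pics/t4.png

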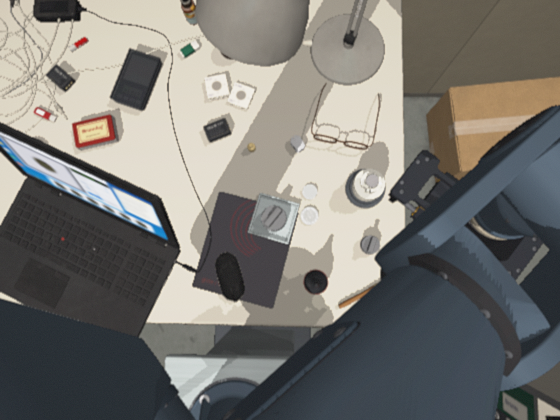

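The top view shows the cap upright in the middle of the tray at about (273,217). The canister's sprung disc is visible at (370,183), and the small things I can see are where they were. I'm handing in.

```bash
python3 -c "
from h import *
print(hand_in())"
```

```text
the job is handed in; nothing more can be done
None
```

The canister is open and its cap is standing upright in the middle of the metal tray. I handed the job in at about 20 s of the 72 s limit.

- **Opening:** I pinched the wing and pressed until the cap rested on the shoulder; the force peaked at about 31 N. I then turned it anticlockwise in one go at about 20 N. At about 118–120 degrees the turning torque rose from 0.1 to 0.7 N m, which I took as the end stop. I eased back 3 degrees and the cap lifted off with only slight rubbing, up to about 5 N sideways.
- **Setting down:** The cap touched the tray floor with about 4 N at the expected height. I then opened the fingers, and the arm moved clear.

**Last checks:**
- The top picture shows the cap upright in the middle of the tray.
- The coin capsules, brass weight, loupe, blower and battery are where they were.
- The arm hid part of the brush in both final pictures, so I could not check it fully. The arm only passed well above it.
- The end stop was felt only through the torque, since the gripper hid the cap from the cameras.

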